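# Seat a square glass cell in the photometer

### The arm

A 6-joint arm with a two-finger parallel gripper is mounted at the origin on the work surface. World frame = base frame: x ahead of the robot, y to its left, z up, the work surface at z = 0. Lengths are in m, angles in rad, forces in N, time in s.
With the tool pointing down it reaches from about 0.225 to 0.875 m from the base axis. Payload 3.4 kg.
Tool frame: the origin (TCP) lies at the very end of the fingers, on their centre line; the grasp point (between the pads) lies 19 mm behind it; z points along the fingers, y is the line along which they close (so a half turn about z gives the same grasp; the last joint's range is limited). The gripper opens to 85 mm and grips with 20 to 120 N. Pads are 22 mm wide; open, the fingers measure 114 mm over their backs; the gripper's body (76 mm by 85 mm) begins 54 mm behind the grasp point. The pads swing forward as they close: fully open they stand 13 mm farther back than shut.
Start: joints at [-1.239, 0.276, 1.505, -0, 1.361, -0.121], TCP at [0.252, -0.517, 0.231] pointing down, gripper open.
Joint ranges: [-2.89, 2.89], [-0.75, 2.08], [0.22, 2.7], [-1.18, 4.32], [0.11, 2.71], [-2.7, 2.7]. Speed limits (rad/s): [2.57, 2.57, 3.14, 3.14, 3.14, 3.14].

### API

Orientations are given as a unit quaternion [w, x, y, z].
In Python, from rig import get_state, optics, sign_off gives the robot as it stands.
- The arm moves only by the tool send_rows, never from a script. Its argument "increments" is a list of rows, each an object with "gripper": the gripper's target within -1 to 1 (shut at 1, half-way at 0, fully open at -1); "linear": the shift along the world's x, y, z in m, a list of three; "delta_rot": the turn, a rotation vector about the world's x, y, z in rad, a list of three. In form: [{"gripper": gripper, "linear": [dx, dy, dz], "delta_rot": [rx, ry, rz]}, ...]. A call has 1 to 8 rows; each row is the pose to reach, as a shift and turn from the pose commanded when the call began; what a row does not reach only later rows make up. A row lasts 1/10 s, in which the tool goes at most 50 mm and 8.59 degrees, less where a joint would pass 70% of its speed; a pose out of reach is approached as far as the arm can. A call with a gripper value outside its range is refused whole. The fingers move at their own pace and stop on an object; "newtons" is the grip in N (left out, the last holds). Time passes only in rows, so rows that repeat a pose let the fingers close. It gives the time, the measured TCP pose, the force, the opening and the grip force at its end, in the units of the state.
- get_state(): the state, without advancing time (a new reading comes with each control period).
- optics.get_image(name): name is "scene" or "top" or "wrist"; returns a dict with "pixels" (480x640x3 uint8, blue, green, red), "K" (3x3 intrinsics, pixels), "rvec" (rotation vector, rad) and "tvec" (3), from world to camera coordinates, as OpenCV has them; the wrist camera has in their place "T_tool_cam" (4x4, takes a point from camera to tool coordinates, whose origin is the TCP and whose axes are the flange's). Camera axes: x right, y down, z forward; pixel columns grow to the right and rows downward; lengths in m; the calibration is good to about 2 mm. A picture is of the moment at which its call begins: read the wrist's pose just before it. There is no depth.
- sign_off(): hands the job in; it is judged then, once.
The state is a dict: "clock": time; "qpos": joint angles; "qd": joint speeds; "effort": joint torques, N m; "position": TCP position; "ee_rot": TCP orientation; "contact_force": force on the tool from outside, world axes, zero at the start; "moment": the same for the moment, N m; "width": finger opening in m; "gripper_force": force on a finger pad.
Only numpy, scipy, OpenCV 4.12 (cv2) and the standard library are available. Lean on these libraries where they do the work, as an engineer would, in place of code of your own. Each camera call takes 0.05 s, during which the arm holds its last target. There are 200 camera calls.

### The job

Put the stoppered square glass cell from the tray into the pocket of the photometer's cell holder, with its two clear faces in the light path between lamp and detector, touching the glass only on its frosted sides. Ease it down past the spring leaf until it stands firmly on the height pad at the bottom of the pocket, which you will only find by feel; it is glass, so press gently and stop as soon as it is home. Then let go, and leave everything else on the bench as it is.

Things in the scene. Friction and masses are not known exactly. Their poses are not given: they have to be found in the camera images.
- cell: square glass cell with a round white stopper, standing on the tray among other glassware, turned any way. Glass 25 x 25 mm, 65 mm high; stopper 20 mm across, 12 mm high (77 mm in all); 50 to 85 g. Origin at the centre of its underside, z up. Frosted sides face its own +x and -x, clear faces +y and -y; a half turn makes no difference.
- frosted_side (a point): centre line of one frosted side of the cell (white, finely ribbed), 12.5 mm from the cell's axis towards its +x, 55 mm above its underside. The frosted sides (+x and -x) are the ones to hold: the fingers close along the cell's x, on the upper part of the glass, so that they stay above the holder block when the cell is home.
- photometer: bench photometer, fixed: aluminium base plate 100 x 300 x 10 mm; on it in a row along its own y: lamp housing, lens tube, black cell holder block (56 x 52 mm, top 62 mm above the table), lens tube, detector box. The 25 mm lens tubes show the light path: along its y through the holder, 45 mm above the table. Origin on the table under the centre of the plate.
- pocket_mouth (a point): centre of the upright pocket's mouth in the holder block's top face, 62 mm above the table, axes as the photometer's. The pocket is 28.5 mm along x by 26.4 mm along y, its rim chamfered 2 mm. The cell must stand on the rubber height pad at the bottom, screwed up or down to suit the job, anywhere from 29 to 41 mm below the mouth (not measured); 24 to 36 mm of glass then stand above the block.
- leaf_screw (a point): outer end of the steel screw on the block's +x face, 37 mm from the pocket's axis, 40 mm above the table: marks the side of the spring leaf. The leaf (12 mm wide) slopes in from the pocket's +x rim to 5.5 mm off that wall at 16 mm depth. It yields to +x with 1.5 N plus 1 N per mm, drags on the cell with up to 8 N and pushes it to the -x wall (cell centre then at x = -1.75 mm).
- lamp (a point): centre of the finned top of the grey lamp housing, 91 mm above the table, 107 mm from the pocket along +y; the housing is 80 x 78 mm
- detector (a point): centre of the top of the white detector box, 70 mm above the table, 107 mm from the pocket along -y; the box is 86 x 78 mm
- tray: grey tray, 180 x 180 mm, fixed, floor 6 mm above the table, rim 11 mm above the table. Origin on the table under its centre.
- vial_a: bystander: clear round vial, 23 mm across, 50 mm high, on the tray; origin at the centre of its underside
- vial_b: bystander: amber round vial, 27 mm across, 60 mm high, on the tray; origin at the centre of its underside
- slim_cell: bystander: slim clear square cell, 12.5 mm wide, 50 mm high with its lid, on the tray; origin at the centre of its underside
- dispenser: bystander: amber bottle with bottle-top dispenser, 90 mm across, 271 mm high; origin at the centre of its underside
- pipette: bystander: pipette lying on the bench, 260 mm long; origin on the bench under the middle of its grip
- tub: bystander: white lidded tub, 76 mm across, 83 mm high; origin at the centre of its underside
- tip_box: bystander: pipette tip box, 87 x 122 x 67 mm; origin at the centre of its underside

How it is judged:
At the end, for the whole second after the job is handed in: the cell stands upright (within 4 degrees) in the holder's pocket, within 4 mm of its centre, its clear faces square to the light path within 4 degrees (either way round), its underside within 1.5 mm of the height pad, at rest and released (z of pad_c0 in the frame of cell above -0.0065 m and horizontal distance between cell and pocket_mouth below 0.004 m and angle between the y axis of cell and the y axis of photometer, either way round below 0.07 rad and angle between cell's own z axis and vertical below 0.07 rad and linear speed of cell below 0.01 m/s and not (contact force between the fingers and cell above 0.05 N)); the robot touches nothing.
It fails at once if the fingers touch a clear face of the cell (contact force between the fingers and cell_c2 above 0.5 N).
It fails at once if the glass is forced: more than 20 N on the height pad, or more than 30 N in all on the walls, rim and leaf of the pocket (contact force between cell and photometer above 30 N or contact force between cell and pad_c0 above 20 N).
It fails at once if other things on the bench are disturbed (moved by more than 20 mm) (distance of any of vial_a, vial_b, slim_cell, dispenser, pipette, tub, tip_box from where it was at the start of the episode above 0.02 m).
It also fails if it takes over 51 s, if anything falls off the work surface, if the arm or the gripper's body presses on something with over 40 N, if the wrist force passes 120 N, or if a joint passes its speed limit or range.

## Working session

There is one attempt and no reset: what is moved stays moved. The work goes in short steps, Python scripts to look and compute and a tool call to move; the robot and the scene stay as the last step left them, time stands still between calls to the robot, and variables do not carry over. Pictures are saved under pics/ and viewed, at most 10 in all, crops included, and the job is handed in when it is done.

Besides the shell and the picture viewer there is one more tool, called after "Emit:" as name(argument=value, ...), one argument or row to a line, values as JSON. send_rows: Moves the arm, as the interface text tells. Its arguments: {"type":"object","properties":{"increments":{"type":"array"},"newtons":{"type":"number"}},"required":["increments"]}

```bash
mkdir -p pics; cat > h.py <<'E'
import numpy as np, cv2, pickle
from rig import get_state, optics, sign_off
from scipy.spatial.transform import Rotation as R
def grab(n,tag):
    s=get_state(); im=optics.get_image(n); im['state']=s
    pickle.dump(im,open(f'pics/{tag}.pkl','wb')); cv2.imwrite(f'pics/{tag}.png',im['pixels']); return im
def load(tag): return pickle.load(open(f'pics/{tag}.pkl','rb'))
def cam(im):
    "returns centre, R cam->world"
    if 'rvec' in im:
        r=cv2.Rodrigues(np.array(im['rvec'],float))[0]; return -r.T@np.array(im['tvec'],float).ravel(), r.T
    s=im['state']; q=s['ee_rot']; T=np.eye(4); T[:3,:3]=R.from_quat([q[1],q[2],q[3],q[0]]).as_matrix(); T[:3,3]=s['position']
    M=T@np.array(im['T_tool_cam']); return M[:3,3],M[:3,:3]
def ray(im,uv):
    c,r=cam(im); d=r@np.linalg.inv(im['K'])@np.array([uv[0],uv[1],1.]); return c,d/np.linalg.norm(d)
def onz(im,uv,z):
    c,d=ray(im,uv); return c+d*(z-c[2])/d[2]
def proj(im,P):
    c,r=cam(im); p=im['K']@(r.T@(np.array(P)-c)); return p[:2]/p[2]
def tri(obs):
    A=np.zeros((3,3));b=np.zeros(3)
    for im,uv in obs:
        c,d=ray(im,uv); M=np.eye(3)-np.outer(d,d);A+=M;b+=M@c
    return np.linalg.solve(A,b)
E
python3 - <<'E'
from h import *
for n in('top','scene'):
    im=grab(n,n+'0'); print(n,cam(im)[0],im['K'][0,0])
s=get_state();print(s)
E
```

```text
top [0.41715451 0.00157008 1.2778106 ] 484.64036564722755
scene [ 1.54690846 -0.61652861  0.81838484] 532.0810666211648
{'clock': 0.1, 'qpos': array([-1.23898097e+00,  2.76553956e-01,  1.50601480e+00,  2.50511810e-06,
        1.36070487e+00, -1.21011910e-01]), 'qd': array([ 0.00065526, -0.00113453, -0.00454321, -0.00138143, -0.00107711,
       -0.00066753]), 'effort': array([ 1.13052010e-03, -4.17701840e+01, -2.46403116e+01, -1.03098494e-04,
        5.79045096e-03,  6.87547725e-06]), 'position': array([ 0.25140226, -0.51660139,  0.23051026]), 'ee_rot': array([-8.35951176e-04,  9.74477458e-01,  2.24483804e-01, -8.72068064e-05]), 'contact_force': array([-0.21406733,  0.41715665,  0.89554963]), 'moment': array([-0.01741181,  0.01095705,  0.0002716 ]), 'gripper_force': 0.0, 'width': 0.085528290162819}
```

View pics/top0.png

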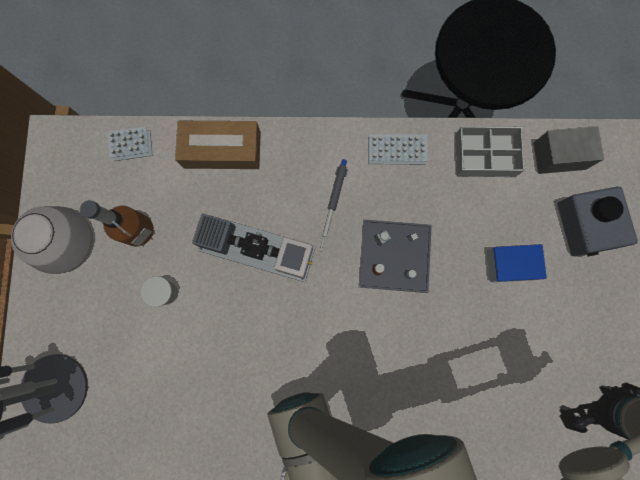

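View pics/scene0.png

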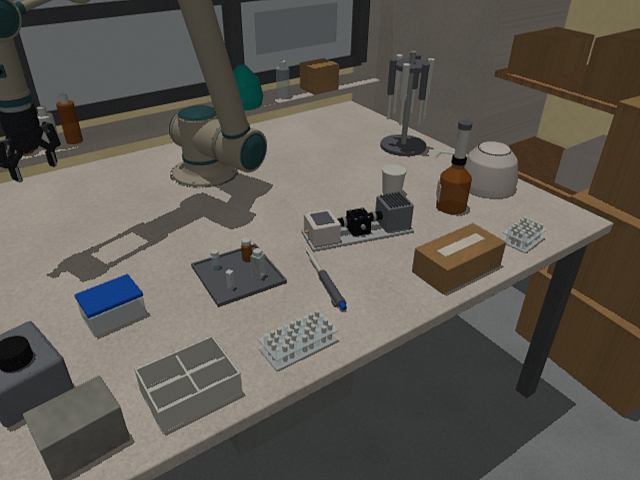

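The top view shows the photometer at about (254,246), with the lamp on the left at (213,234) and the detector at (294,258). The tray is at about (396,256), and the cell is probably the tall piece at (383,237). The dispenser stands at (125,225), outside the path. I'll move the wrist camera over the tray next.

```bash
python3 - <<'E'
from h import *
t=load('top0')
for n,uv,z in [('tray',(396,256),.01),('cell',(383,237),.083),('hold',(254,246),.062),('lamp',(213,234),.091),('det',(294,258),.07)]: print(n,onz(t,uv,z).round(3))
im=grab('wrist','w0');print(np.array(im['T_tool_cam']).round(3),im['K'][0,0]);c,r=cam(im);print(c,r.round(2))
E
```

```text
tray [ 0.569 -0.175  0.01 ]
cell [ 0.608 -0.133  0.083]
hold [0.584 0.192 0.062]
lamp [0.609 0.291 0.091]
det [0.554 0.089 0.07 ]
[[-0.001 -0.949 -0.314  0.081]
 [ 1.    -0.001 -0.    -0.   ]
 [ 0.    -0.314  0.949 -0.143]
 [ 0.     0.     0.     1.   ]] 343.1962194306779
[ 0.32407302 -0.48119717  0.37362864] [[ 0.44 -0.85 -0.28]
 [-0.9  -0.41 -0.14]
 [-0.    0.31 -0.95]]
```

Emit:
send_rows(
  increments=[
    {"gripper": -1,"linear": [0.08,0.09,0],"delta_rot": [0,0,0]},
    {"gripper": -1,"linear": [0.15,0.18,0],"delta_rot": [0,0,0]},
    {"gripper": -1,"linear": [0.23,0.27,0],"delta_rot": [0,0,0]},
    {"gripper": -1,"linear": [0.3,0.35,0],"delta_rot": [0,0,0]},
    {"gripper": -1,"linear": [0.3,0.35,0],"delta_rot": [0,0,0]},
    {"gripper": -1,"linear": [0.3,0.35,0],"delta_rot": [0,0,0]},
    {"gripper": -1,"linear": [0.3,0.35,0],"delta_rot": [0,0,0]},
    {"gripper": -1,"linear": [0.3,0.35,0],"delta_rot": [0,0,0]},
  ],
)

```text
clock: 0.95
position: [0.5127, -0.2115, 0.2312]
ee_rot: [0.0, 0.974, 0.224, -0.0]
contact_force: [0.6, -0.9, 1.0]
width: 0.0855
gripper_force: 0.0
```

```bash
python3 - <<'E'
from h import *
im=grab('wrist','w1');print(get_state()['position'],get_state()['clock'],get_state()['qd'].round(3))
E
```

```text
[ 0.51793082 -0.20476969  0.23113614] 1.0 [-0.083 -0.018  0.031 -0.061  0.009 -0.166]
```

View pics/w1.png

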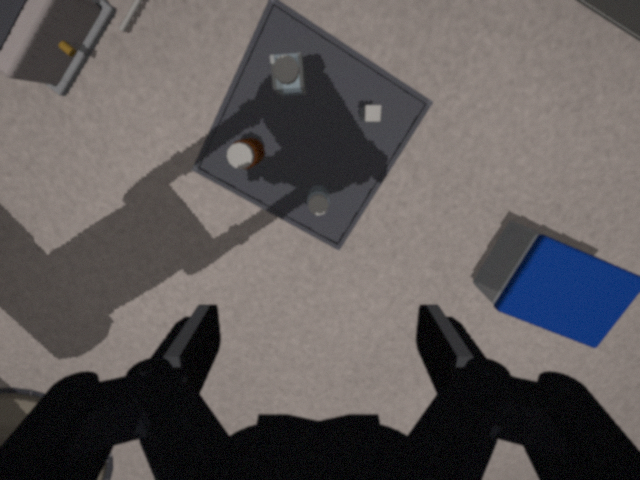

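The wrist view shows the cell with its stopper at (287,73), vial_b at (243,152), the slim cell at (373,112) and vial_a at (318,201). I'll go above the cell and look closer from two places.

Emit:
send_rows(
  increments=[
    {"gripper": -1,"linear": [0.02,0.01,-0.03],"delta_rot": [0,0,0]},
    {"gripper": -1,"linear": [0.03,0.015,-0.05],"delta_rot": [0,0,0]},
    {"gripper": -1,"linear": [0.03,0.015,-0.06],"delta_rot": [0,0,0]},
    {"gripper": -1,"linear": [0.03,0.015,-0.06],"delta_rot": [0,0,0]},
    {"gripper": -1,"linear": [0.03,0.015,-0.06],"delta_rot": [0,0,0]},
    {"gripper": -1,"linear": [0.03,0.015,-0.06],"delta_rot": [0,0,0]},
  ],
)

```text
clock: 1.6
position: [0.5419, -0.1993, 0.1726]
ee_rot: [0.001, 0.975, 0.224, 0.001]
contact_force: [0.2, -0.8, -0.3]
width: 0.0852
gripper_force: 0.0
```

```bash
python3 - <<'E'
from h import *
im=grab('wrist','w2');s=im['state'];print(s['position'],s['clock'],s['qd'].round(3))
u=proj(im,(0.608,-.133,.06)).astype(int);print(u)
x=max(u[0]-100,0);y=max(u[1]-75,0)
c=im['pixels'][y:y+150,x:x+200]; print(x,y)
cv2.imwrite('pics/w2c.png',np.clip(cv2.resize(c,None,fx=4,fy=4,interpolation=cv2.INTER_CUBIC)*1.6,0,255).astype(np.uint8))
E
```

```text
[ 0.54187019 -0.19934555  0.17260146] 1.6 [ 0.002 -0.004 -0.001  0.001 -0.002  0.003]
[273 114]
173 39
```

View pics/w2c.png

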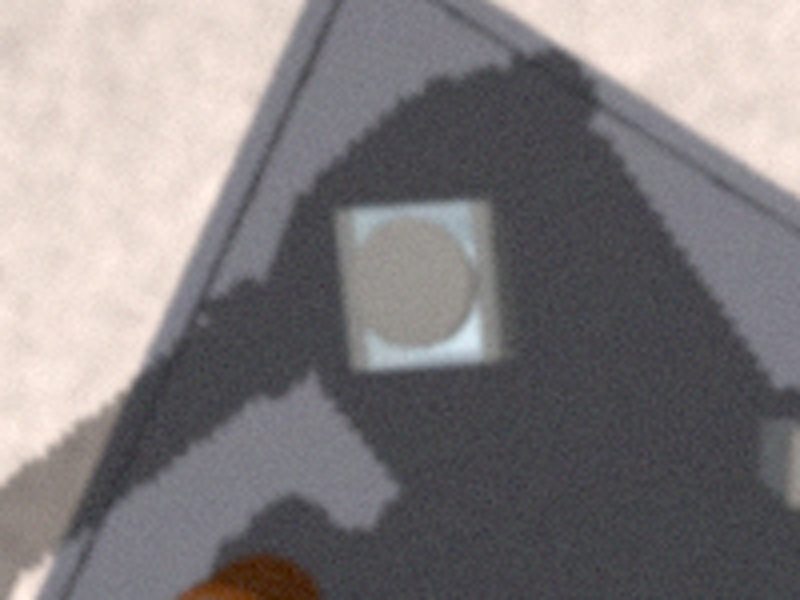

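The close crop shows the cell with white frosted strips at its left and right edges and the bluish clear faces above and below. The stopper is centred near full-image (277,109). So the fingers' closing line already nearly matches the cell's x. Next I'll compute its position.

```bash
python3 - <<'E'
from h import *
a,b,t,sc=load('w1'),load('w2'),load('top0'),load('scene0')
P=onz(b,(276.8,109.5),.083);print('stop z.083',P)
print('tri w1,w2',tri([(a,(287,69)),(b,(276.8,109.5))]))
for T in ('top0','scene0'): print(T,proj(load(T),P))
for n,uv,z in[('vb',(243,152),.066),('slim',(373,112),.056),('va',(318,201),.056)]: print(n,onz(a,uv,z).round(3))
q=b['state']['ee_rot'];x=R.from_quat([q[1],q[2],q[3],q[0]]).as_matrix();print(x.round(3))
E
```

```text
stop z.083 [ 0.61190051 -0.13626765  0.083     ]
tri w1,w2 [ 0.61192239 -0.13634164  0.0820289 ]
top0 [384.31588074 235.31324342]
scene0 [256.14418081 250.34439238]
vb [ 0.537 -0.127  0.066]
slim [ 0.616 -0.214  0.056]
va [ 0.524 -0.206  0.056]
[[ 0.9    0.436  0.002]
 [ 0.436 -0.9   -0.001]
 [ 0.001  0.002 -1.   ]]
```

Emit:
send_rows(
  increments=[
    {"gripper": -0.1,"linear": [0.025,0.022,0],"delta_rot": [0,0,0]},
    {"gripper": -0.1,"linear": [0.05,0.045,0],"delta_rot": [0,0,0]},
    {"gripper": -0.1,"linear": [0.07,0.063,0],"delta_rot": [0,0,0]},
    {"gripper": -0.1,"linear": [0.07,0.063,0],"delta_rot": [0,0,0]},
    {"gripper": -0.1,"linear": [0.07,0.063,0],"delta_rot": [0,0,0]},
    {"gripper": -0.1,"linear": [0.07,0.063,0],"delta_rot": [0,0,0]},
  ],
)

```text
clock: 2.25
position: [0.6111, -0.1361, 0.1718]
ee_rot: [0.0, 0.975, 0.224, -0.0]
contact_force: [-0.1, -0.3, -0.2]
width: 0.0465
gripper_force: 0.0
```

```bash
python3 - <<'E'
from h import *
im=grab('wrist','w3');s=im['state'];print(s['position'],s['clock'],s['width'],s['qd'].round(3))
P=np.array([.612,-.136,.083]);u=proj(im,P).astype(int);print(u)
x=max(u[0]-80,0);y=max(u[1]-60,0);print(x,y)
cv2.imwrite('pics/w3c.png',np.clip(cv2.resize(im['pixels'][y:y+120,x:x+160],None,fx=5,fy=5,interpolation=cv2.INTER_CUBIC)*1.6,0,255).astype(np.uint8))
E
```

```text
[ 0.61108787 -0.13613944  0.17177253] 2.25 0.046476652562702524 [-0.006 -0.002  0.005  0.003 -0.004  0.001]
[318 243]
238 183
```

View pics/w3c.png

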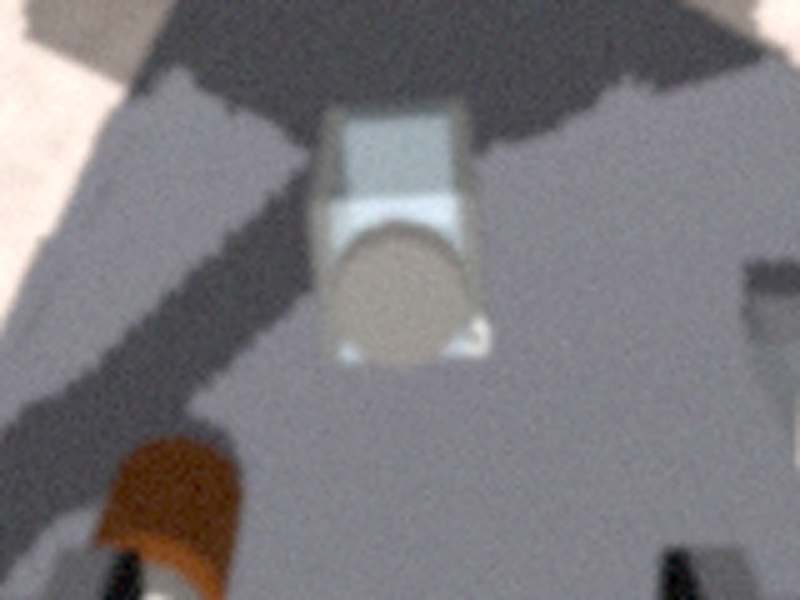

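This view is centred on the cell. The glass's top corners are at crop (312,205), (478,196), (332,363) and (490,355), and the stopper is near (400,295). The frosted sides are still at left and right.

```bash
python3 - <<'E'
from h import *
im=load('w3')
C=[onz(im,(238+u/5,183+v/5),.071)[:2] for u,v in[(312,205),(478,196),(332,363),(490,355)]]
C=np.array(C);print(C.round(4),C.mean(0))
x=C[1]-C[0],C[3]-C[2]; y=C[0]-C[2],C[1]-C[3]
print([np.linalg.norm(e) for e in x+y],[np.degrees(np.arctan2(e[1],e[0])).round(1) for e in x+y])
s=onz(im,(238+400/5,183+295/5),.083);print(s)
g=im['state'];print('tool y ang',np.degrees(np.arctan2(-.9,.436)))
# stopper from scene view
sc=load('scene0');u=proj(sc,s);print(u,proj(sc,[*C.mean(0),.006]))
# edge angle from gradient around top view? refine via lines
px=cv2.GaussianBlur(cv2.cvtColor(im['pixels'],cv2.COLOR_BGR2GRAY),(0,0),1)
L=cv2.createLineSegmentDetector().detect(px[183:303,288:358])[0]
for l in L[:,0]:
    if np.hypot(l[2]-l[0],l[3]-l[1])>10:
        a=onz(im,(l[0]+288,l[1]+183),.071);b=onz(im,(l[2]+288,l[3]+183),.071);d=b-a
        print((l).round(1),np.degrees(np.arctan2(d[1],d[0])).round(1))
E
```

```text
[[ 0.6159 -0.1192]
 [ 0.6278 -0.1406]
 [ 0.5946 -0.1324]
 [ 0.6062 -0.1535]] [ 0.61110538 -0.13641195]
[np.float64(0.024516076474411185), np.float64(0.0240534257100603), np.float64(0.025105265382019196), np.float64(0.025137838858850323)] [np.float64(-60.9), np.float64(-61.1), np.float64(31.9), np.float64(30.8)]
[ 0.61258915 -0.13517141  0.083     ]
tool y ang -64.15238977940375
[256.68609789 250.33493848] [257.594548   275.61780344]
[28.  42.3 41.  47. ] -84.5
[16.5 48.7 27.3 42.6] -33.8
[13.1 39.5 23.2 39.1] -61.9
[39.5 21.5 15.8 23.1] 119.7
[12.3 40.5 12.7 51.8] -153.0
[38.2 38.  23.1 38.8] 119.1
[-0.2 43.6 10.3 31.6] -15.0
[10.4 29.7  0.1 21.3] 75.5
[11.3 57.5 -0.2 68.5] 160.3
[68.8 21.1 45.2 30.8] 138.9
[14.5 22.6 19.9 37.1] -134.7
[43.3 20.7 38.6 34.5] -172.0
```

Emit:
send_rows(
  increments=[
    {"gripper": -0.1,"linear": [0.0005,0,-0.03],"delta_rot": [0,0,0.058]},
    {"gripper": -0.1,"linear": [0.0005,0,-0.06],"delta_rot": [0,0,0.058]},
    {"gripper": -0.1,"linear": [0.0005,0,-0.09],"delta_rot": [0,0,0.058]},
    {"gripper": -0.1,"linear": [0.0005,0,-0.11],"delta_rot": [0,0,0.058]},
    {"gripper": -0.1,"linear": [0.0005,0,-0.123],"delta_rot": [0,0,0.058]},
    {"gripper": -0.1,"linear": [0.0005,0,-0.123],"delta_rot": [0,0,0.058]},
    {"gripper": -0.1,"linear": [0.0005,0,-0.123],"delta_rot": [0,0,0.058]},
    {"gripper": -0.1,"linear": [0.0005,0,-0.123],"delta_rot": [0,0,0.058]},
  ],
)

```text
clock: 3.1
position: [0.6133, -0.1359, 0.0499]
ee_rot: [0.001, 0.968, 0.253, 0.001]
contact_force: [-0.9, 0.4, 0.5]
width: 0.047
gripper_force: 0.0
```

Emit:
send_rows(
  increments=[
    {"gripper": 0.2,"linear": [0,0,0],"delta_rot": [0,0,0]},
    {"gripper": 0.3,"linear": [0,0,0],"delta_rot": [0,0,0]},
    {"gripper": 0.4,"linear": [0,0,0],"delta_rot": [0,0,0]},
    {"gripper": 0.6,"linear": [0,0,0],"delta_rot": [0,0,0]},
    {"gripper": 1,"linear": [0,0,0],"delta_rot": [0,0,0]},
    {"gripper": 1,"linear": [0,0,0],"delta_rot": [0,0,0]},
    {"gripper": 1,"linear": [0,0,0],"delta_rot": [0,0,0]},
  ],
  newtons=35,
)

```text
clock: 3.8
position: [0.6127, -0.1353, 0.0489]
ee_rot: [0.0, 0.968, 0.253, 0.0]
contact_force: [-0.6, 0.7, 5.8]
width: 0.0244
gripper_force: 35.1
```

Emit:
send_rows(
  increments=[
    {"gripper": 1,"linear": [0,0,0.02],"delta_rot": [0,0,0]},
    {"gripper": 1,"linear": [0,0,0.05],"delta_rot": [0,0,0]},
    {"gripper": 1,"linear": [0,0,0.1],"delta_rot": [0,0,0]},
    {"gripper": 1,"linear": [0,0,0.14],"delta_rot": [0,0,0]},
    {"gripper": 1,"linear": [0,0,0.14],"delta_rot": [0,0,0.1]},
    {"gripper": 1,"linear": [-0.005,0.04,0.14],"delta_rot": [0,0,0.2]},
    {"gripper": 1,"linear": [-0.01,0.08,0.14],"delta_rot": [0,0,0.3]},
    {"gripper": 1,"linear": [-0.015,0.12,0.14],"delta_rot": [0,0,0.4]},
  ],
)

```text
clock: 4.6
position: [0.5966, -0.0144, 0.1876]
ee_rot: [-0.0, 0.897, 0.441, -0.0]
contact_force: [0.8, -0.4, -0.3]
width: 0.0244
gripper_force: 34.6
```

Emit:
send_rows(
  increments=[
    {"gripper": 1,"linear": [-0.01,0.04,0],"delta_rot": [0,0,0.1]},
    {"gripper": 1,"linear": [-0.02,0.08,0],"delta_rot": [0,0,0.2]},
    {"gripper": 1,"linear": [-0.03,0.12,0],"delta_rot": [0,0,0.3]},
    {"gripper": 1,"linear": [-0.03,0.15,0],"delta_rot": [0,0,0.396]},
    {"gripper": 1,"linear": [-0.03,0.15,0],"delta_rot": [0,0,0.396]},
    {"gripper": 1,"linear": [-0.03,0.15,0],"delta_rot": [0,0,0.396]},
    {"gripper": 1,"linear": [-0.03,0.15,0],"delta_rot": [0,0,0.396]},
    {"gripper": 1,"linear": [-0.03,0.15,0],"delta_rot": [0,0,0.396]},
  ],
)

```text
clock: 5.4
position: [0.5674, 0.1335, 0.188]
ee_rot: [0.0, 0.795, 0.607, -0.0]
contact_force: [0.0, 0.2, -1.4]
width: 0.0247
gripper_force: 34.6
```

```bash
python3 - <<'E'
from h import *
im=grab('wrist','w4');s=im['state'];print(s['position'],s['clock'],s['width'],s['qpos'].round(3),s['qd'].round(3),s['ee_rot'])
E
```

```text
[0.56739818 0.13347463 0.18801662] 5.4 0.024704444376606745 [ 1.120e-01  3.150e-01  1.558e+00 -1.000e-03  1.269e+00  3.780e-01] [-0.003 -0.    -0.002  0.002 -0.001 -0.001] [ 7.45147774e-05  7.94544843e-01  6.07205373e-01 -3.49475276e-04]
```

View pics/w4.png

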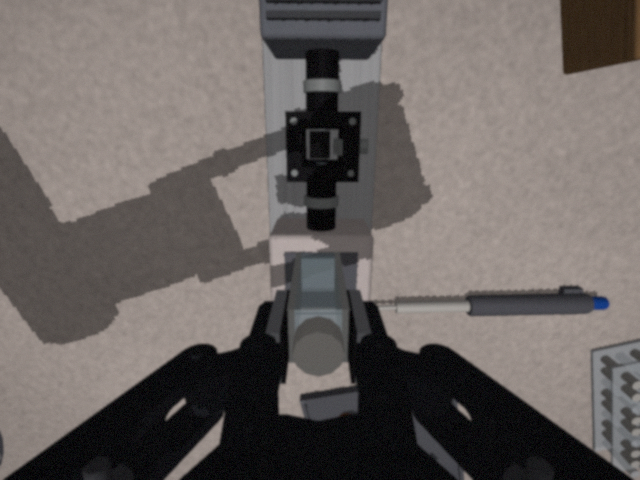

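The wrist view shows the held cell with its stopper at (320,346). The holder block is at (287–360, 111–182) with the pocket near (321,146), and the leaf and screw are on the right at (363,146), which is photometer +x. The tool is nearly square to the photometer, so I'll measure it accurately.

```bash
python3 - <<'E'
from h import *
im=load('w4');g=cv2.cvtColor(im['pixels'],cv2.COLOR_BGR2GRAY)
c=im['pixels'][100:195,270:380]
L=cv2.resize(c,None,fx=6,fy=6,interpolation=cv2.INTER_CUBIC).astype(float)
cv2.imwrite('pics/w4c.png',np.clip(L*1.8+10,0,255).astype(np.uint8))
# screw heads
ga=g[100:195,270:380]
for (x,y) in[(294,120),(352,121),(294,173),(352,173)]:
    w=g[y-5:y+6,x-5:x+6].astype(float);w=np.clip(w-np.median(w)-8,0,None);yy,xx=np.mgrid[y-5:y+6,x-5:x+6]
    u=((w*xx).sum()/w.sum(),(w*yy).sum()/w.sum());p=onz(im,u,.062);print(np.round(u,2),p.round(4))
# stopper circle centroid
p=onz(im,(320,346),im['state']['position'][2]+.034);print('stopper',p,'tcp',im['state']['position'])
E
```

```text
[292.89 119.67] [0.5718 0.2203 0.062 ]
[351.99 120.97] [0.6138 0.2079 0.062 ]
[294.03 172.57] [0.5615 0.1829 0.062 ]
[350.37 172.96] [0.6036 0.1711 0.062 ]
stopper [0.56874779 0.13604154 0.22201662] tcp [0.56739818 0.13347463 0.18801662]
```

View pics/w4c.png

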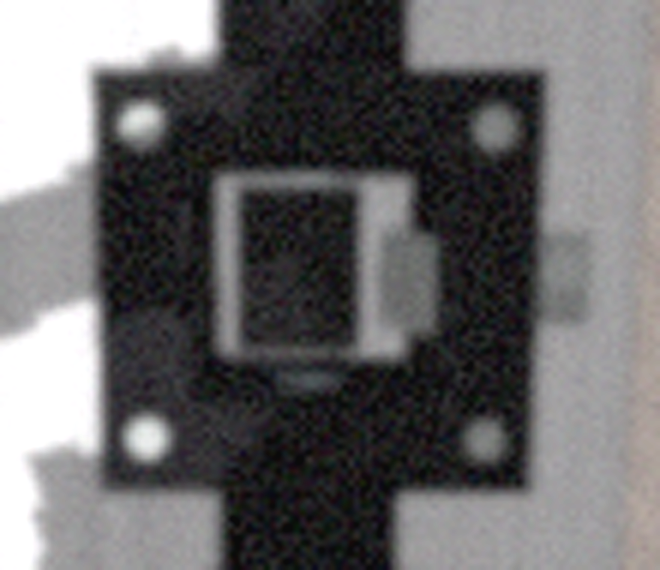

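The crop shows the block's four screw heads clearly, at about crop (140,124), (493,127), (147,438) and (485,440). The leaf is at the right, and the smaller grey frame inside is the pocket floor. I'll take a lower, shifted second view to check height and centre.

Emit:
send_rows(
  increments=[
    {"gripper": 1,"linear": [0.02,-0.005,-0.02],"delta_rot": [0,0,-0.005]},
    {"gripper": 1,"linear": [0.02,-0.005,-0.04],"delta_rot": [0,0,-0.005]},
    {"gripper": 1,"linear": [0.02,-0.005,-0.04],"delta_rot": [0,0,-0.005]},
    {"gripper": 1,"linear": [0.02,-0.005,-0.04],"delta_rot": [0,0,-0.005]},
    {"gripper": 1,"linear": [0.02,-0.005,-0.04],"delta_rot": [0,0,-0.005]},
  ],
)

```text
clock: 5.95
position: [0.5879, 0.1294, 0.1494]
ee_rot: [0.0, 0.796, 0.606, 0.001]
contact_force: [0.5, 0.4, -1.3]
width: 0.0243
gripper_force: 34.7
```

```bash
python3 - <<'E'
from h import *
a=load('w4');b=grab('wrist','w5');print(b['state']['position'],b['state']['qd'].round(3).tolist())
guess=[(.5718,.2203,.062),(.6138,.2079,.062),(.5615,.1829,.062),(.6036,.1711,.062)]
def cen(im,P):
    g=cv2.GaussianBlur(cv2.cvtColor(im['pixels'],cv2.COLOR_BGR2GRAY),(0,0),.7).astype(float)
    u=proj(im,P)
    for k in range(3):
        x,y=np.round(u).astype(int);r=6;yy,xx=np.mgrid[y-r:y+r+1,x-r:x+r+1];w=g[yy,xx]
        m=np.hypot(xx-u[0],yy-u[1])<5.5
        w=np.clip(w-np.median(w)-15,0,40)*m;u=np.array([(w*xx).sum(),(w*yy).sum()])/w.sum()
    return u
T=[]
for G in guess:
    ua,ub=cen(a,G),cen(b,G); p=tri([(a,ua),(b,ub)]);T.append(p)
    print(ua.round(1),ub.round(1),p.round(4),onz(a,ua,.062).round(4)[:2],onz(b,ub,.062).round(4)[:2])
for nm,Q in(('tri',T),('a',[onz(a,cen(a,G),.062) for G in guess]),('b',[onz(b,cen(b,G),.062) for G in guess])):
    Q=np.array(Q);c=Q.mean(0);x=Q[1]-Q[0]+Q[3]-Q[2];y=Q[0]-Q[2]+Q[1]-Q[3]
    print(nm,c.round(4),np.degrees([np.arctan2(x[1],x[0]),np.arctan2(y[1],y[0])-np.pi/2]).round(2))
q=b['state']['ee_rot'];print('tool yaw',np.degrees(2*np.arctan2(q[2],q[1]))-90)
cv2.imwrite('pics/w5.png',np.clip(b['pixels']*1.5,0,255).astype(np.uint8))
E
```

```text
[0.58785895 0.12941424 0.14943036] [0.004, -0.007, -0.005, 0.001, -0.004, -0.002]
[292.9 119.7] [255.7 122.8] [0.5716 0.22   0.0603] [0.5718 0.2203] [0.5718 0.2196]
[352.  120.9] [324.3 122.9] [0.6139 0.2079 0.0607] [0.6138 0.2079] [0.6139 0.2079]
[294.  172.6] [258.8 182.7] [0.5615 0.1829 0.0619] [0.5615 0.1829] [0.5615 0.1829]
[350.3 172.9] [323.9 182.9] [0.6036 0.1712 0.0624] [0.6036 0.1711] [0.6036 0.1711]
tri [0.5877 0.1955 0.0613] [-15.77 -15.42]
a [0.5877 0.1956 0.062 ] [-16.03 -15.36]
b [0.5877 0.1954 0.062 ] [-15.61 -15.61]
tool yaw -15.442780626555077
```

View pics/w5.png

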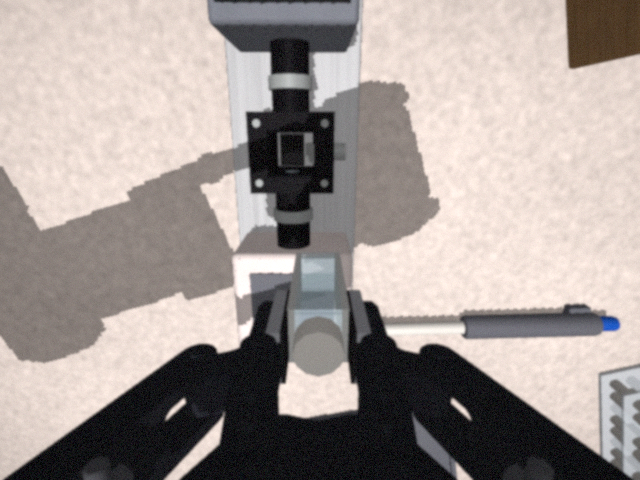

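The second view agrees: pocket centre at (0.5877, 0.1955), height about 0.061 and yaw about -15.5°, against a tool yaw of -15.4°. Next I need the cell's offset in the hand along tool x, from the edges of its far face.

```bash
python3 - <<'E'
from h import *
for t in('w4','w5'):
    im=load(t);g=cv2.cvtColor(im['pixels'],cv2.COLOR_BGR2GRAY).astype(float)
    p=g[235:385,310:332].mean(1);d=np.gradient(cv2.GaussianBlur(p.reshape(-1,1),(1,0),1,sigmaY=1).ravel())
    print(t,[(235+i,round(d[i],1)) for i in range(2,148) if abs(d[i])>3 and abs(d[i])==abs(d[i-2:i+3]).max()])
    print(p[10:30].round(0).tolist())
    q=im['pixels'].astype(float)[:,:,0]-im['pixels'][:,:,2]
    p=q[235:385,310:332].mean(1);d=np.gradient(cv2.GaussianBlur(p.reshape(-1,1),(1,0),1,sigmaY=1).ravel())
    print('b-r',[(235+i,round(d[i],1)) for i in range(2,148) if abs(d[i])>2 and abs(d[i])==abs(d[i-2:i+3]).max()])
    # model rows: tool-frame points -> pixel
    M=np.linalg.inv(np.array(im['T_tool_cam']))
    def px(P): c=(M@np.array([*P,1]))[:3]; c=im['K']@c; return (c[:2]/c[2]).round(1)
    for o in(-.002,0,.002): print(o,'farbot',px((.0125+o,0,.043)),'fartop',px((.0125+o,0,-.022)),'neartop',px((-.0125+o,0,-.022)),'stopc',px((o,0,-.034)),'stop far/near',px((o+.01,0,-.034)),px((o-.01,0,-.034)))
E
python3 - <<'E'
import sys;sys.path.insert(0,'.')
import os;os.chdir('.')
from h import *
im=load('w5')['pixels'][235:385,250:390]
cv2.imwrite('pics/w5c.png',np.clip(cv2.resize(im,None,fx=4,fy=4,interpolation=cv2.INTER_CUBIC)*1.5,0,255).astype(np.uint8))
E
```

```text
w4 [(240, np.float64(8.9)), (251, np.float64(-14.8)), (258, np.float64(8.6)), (291, np.float64(-5.7)), (308, np.float64(10.1)), (317, np.float64(-10.1)), (333, np.float64(3.8)), (375, np.float64(12.4))]
[154.0, 154.0, 149.0, 138.0, 127.0, 117.0, 103.0, 84.0, 68.0, 63.0, 62.0, 66.0, 73.0, 84.0, 93.0, 99.0, 100.0, 100.0, 100.0, 100.0]
b-r [(252, np.float64(4.5)), (317, np.float64(-3.2)), (374, np.float64(-2.5))]
-0.002 farbot [318.1 253.6] fartop [318.3 311.3] neartop [318.3 363.5] stopc [318.4 356.8] stop far/near [318.3 334. ] [318.4 378.6]
0 farbot [318.1 250.3] fartop [318.3 306.8] neartop [318.3 359.6] stopc [318.3 352.4] stop far/near [318.3 329.3] [318.4 374.3]
0.002 farbot [318.1 247.1] fartop [318.3 302.4] neartop [318.3 355.6] stopc [318.3 347.8] stop far/near [318.3 324.6] [318.4 370. ]
w5 [(258, np.float64(8.5)), (272, np.float64(-4.0)), (291, np.float64(-6.0)), (309, np.float64(8.4)), (317, np.float64(-7.2)), (333, np.float64(3.9)), (375, np.float64(12.8))]
[81.0, 82.0, 82.0, 82.0, 82.0, 83.0, 81.0, 81.0, 81.0, 82.0, 83.0, 83.0, 88.0, 99.0, 109.0, 115.0, 117.0, 118.0, 119.0, 121.0]
b-r [(252, np.float64(2.6)), (317, np.float64(-4.1)), (374, np.float64(-2.5))]
-0.002 farbot [318.1 253.6] fartop [318.3 311.3] neartop [318.3 363.5] stopc [318.4 356.8] stop far/near [318.3 334. ] [318.4 378.6]
0 farbot [318.1 250.3] fartop [318.3 306.8] neartop [318.3 359.6] stopc [318.3 352.4] stop far/near [318.3 329.3] [318.4 374.3]
0.002 farbot [318.1 247.1] fartop [318.3 302.4] neartop [318.3 355.6] stopc [318.3 347.8] stop far/near [318.3 324.6] [318.4 370. ]
```

View pics/w5c.png

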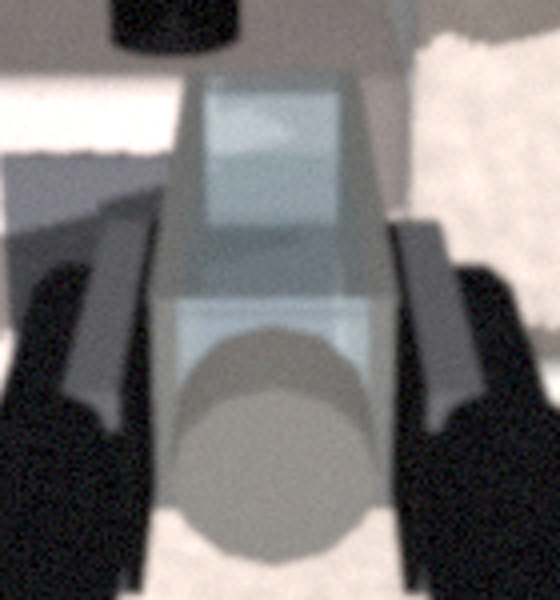

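The crop confirms a straight grip on the frosted sides. The far bottom edge is at row 253, the far top edge at 308.8 and the near stopper edge at 375.4, so the cell sits about 1 mm towards tool −x. I'll move over the pocket.

Emit:
send_rows(
  increments=[
    {"gripper": 1,"linear": [-0.0004,0.025,0],"delta_rot": [0,0,0]},
    {"gripper": 1,"linear": [-0.0008,0.05,0],"delta_rot": [0,0,0]},
    {"gripper": 1,"linear": [-0.0011,0.0674,0],"delta_rot": [0,0,0]},
    {"gripper": 1,"linear": [-0.0011,0.0674,0],"delta_rot": [0,0,0]},
    {"gripper": 1,"linear": [-0.0011,0.0674,-0.01],"delta_rot": [0,0,0]},
    {"gripper": 1,"linear": [-0.0011,0.0674,-0.02],"delta_rot": [0,0,0]},
    {"gripper": 1,"linear": [-0.0011,0.0674,-0.03],"delta_rot": [0,0,0]},
    {"gripper": 1,"linear": [-0.0011,0.0674,-0.03],"delta_rot": [0,0,0]},
  ],
)

```text
clock: 6.8
position: [0.5847, 0.1959, 0.1159]
ee_rot: [-0.001, 0.796, 0.606, -0.002]
contact_force: [-0.6, -0.5, -0.4]
width: 0.0242
gripper_force: 34.7
```

Emit:
send_rows(
  increments=[
    {"gripper": 1,"linear": [0,0,0],"delta_rot": [0,0,0]},
    {"gripper": 1,"linear": [0,0,0],"delta_rot": [0,0,0]},
  ],
)

```text
clock: 7.0
position: [0.5866, 0.1968, 0.1185]
ee_rot: [0.0, 0.796, 0.606, 0.0]
contact_force: [-0.2, 0.3, -0.5]
width: 0.0245
gripper_force: 34.7
```

Emit:
send_rows(
  increments=[
    {"gripper": 1,"linear": [0,0,-0.004],"delta_rot": [0,0,0]},
    {"gripper": 1,"linear": [0,0,-0.008],"delta_rot": [0,0,0]},
    {"gripper": 1,"linear": [0,0,-0.011],"delta_rot": [0,0,0]},
    {"gripper": 1,"linear": [0,0,-0.012],"delta_rot": [0,0,0]},
    {"gripper": 1,"linear": [0,0,-0.013],"delta_rot": [0,0,0]},
    {"gripper": 1,"linear": [0,0,-0.014],"delta_rot": [0,0,0]},
    {"gripper": 1,"linear": [0,0,-0.014],"delta_rot": [0,0,0]},
  ],
)

```text
clock: 7.7
position: [0.5863, 0.1971, 0.1048]
ee_rot: [0.0, 0.796, 0.606, 0.0]
contact_force: [-0.7, -1.0, 2.4]
width: 0.0247
gripper_force: 35.0
```

Emit:
send_rows(
  increments=[
    {"gripper": 1,"linear": [0,0,-0.001],"delta_rot": [0,0,0]},
    {"gripper": 1,"linear": [0,0,-0.002],"delta_rot": [0,0,0]},
    {"gripper": 1,"linear": [0,0,-0.002],"delta_rot": [0,0,0]},
  ],
)

```text
clock: 8.0
position: [0.5866, 0.197, 0.1021]
ee_rot: [0.0, 0.796, 0.606, 0.0]
contact_force: [0.7, -0.2, -0.4]
width: 0.0249
gripper_force: 34.8
```

Emit:
send_rows(
  increments=[
    {"gripper": 1,"linear": [0,0,-0.001],"delta_rot": [0,0,0]},
    {"gripper": 1,"linear": [0,0,-0.002],"delta_rot": [0,0,0]},
    {"gripper": 1,"linear": [0,0,-0.003],"delta_rot": [0,0,0]},
    {"gripper": 1,"linear": [0,0,-0.003],"delta_rot": [0,0,0]},
  ],
)

```text
clock: 8.4
position: [0.5866, 0.197, 0.0992]
ee_rot: [0.0, 0.796, 0.606, 0.0]
contact_force: [2.2, -0.6, -1.4]
width: 0.0245
gripper_force: 34.6
```

Emit:
send_rows(
  increments=[
    {"gripper": 1,"linear": [0,0,-0.001],"delta_rot": [0,0,0]},
    {"gripper": 1,"linear": [0,0,-0.002],"delta_rot": [0,0,0]},
    {"gripper": 1,"linear": [0,0,-0.003],"delta_rot": [0,0,0]},
    {"gripper": 1,"linear": [0,0,-0.003],"delta_rot": [0,0,0]},
  ],
)

```text
clock: 8.8
position: [0.5866, 0.197, 0.0963]
ee_rot: [0.0, 0.796, 0.606, 0.0]
contact_force: [1.2, -0.7, 0.0]
width: 0.0246
gripper_force: 34.7
```

Emit:
send_rows(
  increments=[
    {"gripper": 1,"linear": [0,0,-0.001],"delta_rot": [0,0,0]},
    {"gripper": 1,"linear": [0,0,-0.002],"delta_rot": [0,0,0]},
    {"gripper": 1,"linear": [0,0,-0.003],"delta_rot": [0,0,0]},
    {"gripper": 1,"linear": [0,0,-0.003],"delta_rot": [0,0,0]},
  ],
)

```text
clock: 9.2
position: [0.5866, 0.1971, 0.0935]
ee_rot: [0.0, 0.796, 0.606, 0.0]
contact_force: [3.0, -0.5, 1.0]
width: 0.0247
gripper_force: 34.9
```

Emit:
send_rows(
  increments=[
    {"gripper": 1,"linear": [0,0,-0.001],"delta_rot": [0,0,0]},
    {"gripper": 1,"linear": [0,0,-0.002],"delta_rot": [0,0,0]},
    {"gripper": 1,"linear": [0,0,-0.003],"delta_rot": [0,0,0]},
    {"gripper": 1,"linear": [0,0,-0.003],"delta_rot": [0,0,0]},
  ],
)

```text
clock: 9.6
position: [0.5866, 0.1971, 0.0907]
ee_rot: [0.0, 0.796, 0.606, 0.001]
contact_force: [2.0, -1.2, 4.6]
width: 0.0245
gripper_force: 35.4
```

Emit:
send_rows(
  increments=[
    {"gripper": 1,"linear": [0,0,-0.001],"delta_rot": [0,0,0]},
    {"gripper": 1,"linear": [0,0,-0.002],"delta_rot": [0,0,0]},
    {"gripper": 1,"linear": [0,0,-0.003],"delta_rot": [0,0,0]},
    {"gripper": 1,"linear": [0,0,-0.003],"delta_rot": [0,0,0]},
  ],
)

```text
clock: 10.0
position: [0.5866, 0.1972, 0.0876]
ee_rot: [0.0, 0.796, 0.606, 0.001]
contact_force: [3.4, -0.9, 5.1]
width: 0.0242
gripper_force: 35.5
```

Emit:
send_rows(
  increments=[
    {"gripper": 1,"linear": [0.0004,-0.0001,-0.001],"delta_rot": [0,0,0]},
    {"gripper": 1,"linear": [0.0004,-0.0001,-0.002],"delta_rot": [0,0,0]},
    {"gripper": 1,"linear": [0.0004,-0.0001,-0.003],"delta_rot": [0,0,0]},
    {"gripper": 1,"linear": [0.0004,-0.0001,-0.003],"delta_rot": [0,0,0]},
  ],
)

```text
clock: 10.4
position: [0.5866, 0.197, 0.0843]
ee_rot: [0.0, 0.796, 0.606, 0.0]
contact_force: [2.2, -0.8, 5.2]
width: 0.0244
gripper_force: 35.4
```

Emit:
send_rows(
  increments=[
    {"gripper": 1,"linear": [0,0,-0.001],"delta_rot": [0,0,0]},
    {"gripper": 1,"linear": [0,0,-0.002],"delta_rot": [0,0,0]},
    {"gripper": 1,"linear": [0,0,-0.003],"delta_rot": [0,0,0]},
    {"gripper": 1,"linear": [0,0,-0.003],"delta_rot": [0,0,0]},
  ],
)

```text
clock: 10.8
position: [0.5866, 0.197, 0.0813]
ee_rot: [0.0, 0.796, 0.606, 0.0]
contact_force: [2.7, -0.9, 4.9]
width: 0.0242
gripper_force: 35.3
```

Emit:
send_rows(
  increments=[
    {"gripper": 1,"linear": [0,0,-0.001],"delta_rot": [0,0,0]},
    {"gripper": 1,"linear": [0,0,-0.002],"delta_rot": [0,0,0]},
    {"gripper": 1,"linear": [0,0,-0.002],"delta_rot": [0,0,0]},
  ],
)

```text
clock: 11.1
position: [0.5866, 0.1969, 0.0792]
ee_rot: [0.0, 0.796, 0.606, 0.0]
contact_force: [3.7, -1.1, 4.8]
width: 0.0242
gripper_force: 35.3
```

Emit:
send_rows(
  increments=[
    {"gripper": 1,"linear": [0,0,-0.0005],"delta_rot": [0,0,0]},
    {"gripper": 1,"linear": [0,0,-0.001],"delta_rot": [0,0,0]},
    {"gripper": 1,"linear": [0,0,-0.0015],"delta_rot": [0,0,0]},
    {"gripper": 1,"linear": [0,0,-0.0015],"delta_rot": [0,0,0]},
  ],
)

```text
clock: 11.5
position: [0.5866, 0.197, 0.0778]
ee_rot: [0.0, 0.796, 0.606, 0.0]
contact_force: [2.8, 0.0, 4.5]
width: 0.024
gripper_force: 35.4
```

Emit:
send_rows(
  increments=[
    {"gripper": 1,"linear": [0,0,-0.0005],"delta_rot": [0,0,0]},
    {"gripper": 1,"linear": [0,0,-0.001],"delta_rot": [0,0,0]},
    {"gripper": 1,"linear": [0,0,-0.001],"delta_rot": [0,0,0]},
  ],
)

```text
clock: 11.8
position: [0.5866, 0.197, 0.0768]
ee_rot: [0.0, 0.796, 0.606, 0.0]
contact_force: [2.1, -0.8, 3.9]
width: 0.024
gripper_force: 35.4
```

Emit:
send_rows(
  increments=[
    {"gripper": 1,"linear": [0,0,-0.0005],"delta_rot": [0,0,0]},
    {"gripper": 1,"linear": [0,0,-0.001],"delta_rot": [0,0,0]},
    {"gripper": 1,"linear": [0,0,-0.001],"delta_rot": [0,0,0]},
  ],
)

```text
clock: 12.1
position: [0.5866, 0.1969, 0.0758]
ee_rot: [0.0, 0.796, 0.606, 0.0]
contact_force: [2.3, -1.6, 5.5]
width: 0.0243
gripper_force: 35.4
```

Emit:
send_rows(
  increments=[
    {"gripper": 1,"linear": [0,0,-0.0005],"delta_rot": [0,0,0]},
    {"gripper": 1,"linear": [0,0,-0.001],"delta_rot": [0,0,0]},
    {"gripper": 1,"linear": [0,0,-0.001],"delta_rot": [0,0,0]},
  ],
)

```text
clock: 12.4
position: [0.5866, 0.1969, 0.0747]
ee_rot: [0.0, 0.796, 0.606, -0.0]
contact_force: [2.0, 0.1, 5.2]
width: 0.0245
gripper_force: 35.4
```

Emit:
send_rows(
  increments=[
    {"gripper": 1,"linear": [0,0,-0.0005],"delta_rot": [0,0,0]},
    {"gripper": 1,"linear": [0,0,-0.001],"delta_rot": [0,0,0]},
    {"gripper": 1,"linear": [0,0,-0.001],"delta_rot": [0,0,0]},
  ],
)

```text
clock: 12.7
position: [0.5866, 0.197, 0.0738]
ee_rot: [0.0, 0.796, 0.606, 0.0]
contact_force: [2.3, -0.4, 4.8]
width: 0.0243
gripper_force: 35.4
```

Emit:
send_rows(
  increments=[
    {"gripper": 1,"linear": [0,0,-0.0005],"delta_rot": [0,0,0]},
    {"gripper": 1,"linear": [0,0,-0.001],"delta_rot": [0,0,0]},
    {"gripper": 1,"linear": [0,0,-0.001],"delta_rot": [0,0,0]},
  ],
)

```text
clock: 13.0
position: [0.5866, 0.1969, 0.0727]
ee_rot: [0.0, 0.796, 0.606, -0.0]
contact_force: [2.2, -0.5, 4.2]
width: 0.0247
gripper_force: 35.4
```

Emit:
send_rows(
  increments=[
    {"gripper": 1,"linear": [0,0,-0.0005],"delta_rot": [0,0,0]},
    {"gripper": 1,"linear": [0,0,-0.001],"delta_rot": [0,0,0]},
    {"gripper": 1,"linear": [0,0,-0.001],"delta_rot": [0,0,0]},
  ],
)

```text
clock: 13.3
position: [0.5866, 0.197, 0.0718]
ee_rot: [0.0, 0.796, 0.606, 0.0]
contact_force: [2.6, -0.8, 4.3]
width: 0.0245
gripper_force: 35.4
```

Emit:
send_rows(
  increments=[
    {"gripper": 1,"linear": [0,0,-0.0005],"delta_rot": [0,0,0]},
    {"gripper": 1,"linear": [0,0,-0.001],"delta_rot": [0,0,0]},
    {"gripper": 1,"linear": [0,0,-0.001],"delta_rot": [0,0,0]},
  ],
)

```text
clock: 13.6
position: [0.5866, 0.1969, 0.0708]
ee_rot: [0.0, 0.796, 0.606, 0.0]
contact_force: [2.2, -0.5, 4.9]
width: 0.0239
gripper_force: 35.4
```

Emit:
send_rows(
  increments=[
    {"gripper": 1,"linear": [0,0,-0.0005],"delta_rot": [0,0,0]},
    {"gripper": 1,"linear": [0,0,-0.001],"delta_rot": [0,0,0]},
    {"gripper": 1,"linear": [0,0,-0.001],"delta_rot": [0,0,0]},
  ],
)

```text
clock: 13.9
position: [0.5866, 0.197, 0.0698]
ee_rot: [0.0, 0.796, 0.606, 0.0]
contact_force: [2.6, 0.3, 4.5]
width: 0.0239
gripper_force: 35.4
```

Emit:
send_rows(
  increments=[
    {"gripper": 1,"linear": [0,0,-0.0005],"delta_rot": [0,0,0]},
    {"gripper": 1,"linear": [0,0,-0.001],"delta_rot": [0,0,0]},
    {"gripper": 1,"linear": [0,0,-0.001],"delta_rot": [0,0,0]},
  ],
)

```text
clock: 14.2
position: [0.5866, 0.197, 0.0688]
ee_rot: [0.0, 0.796, 0.606, 0.0]
contact_force: [2.4, -0.4, 4.4]
width: 0.0244
gripper_force: 35.4
```

Emit:
send_rows(
  increments=[
    {"gripper": 1,"linear": [0,0,-0.0005],"delta_rot": [0,0,0]},
    {"gripper": 1,"linear": [0,0,-0.001],"delta_rot": [0,0,0]},
    {"gripper": 1,"linear": [0,0,-0.001],"delta_rot": [0,0,0]},
  ],
)

```text
clock: 14.5
position: [0.5866, 0.197, 0.0677]
ee_rot: [0.0, 0.796, 0.606, 0.0]
contact_force: [2.5, -1.2, 3.6]
width: 0.0244
gripper_force: 35.4
```

Emit:
send_rows(
  increments=[
    {"gripper": 1,"linear": [0,0,-0.0005],"delta_rot": [0,0,0]},
    {"gripper": 1,"linear": [0,0,-0.001],"delta_rot": [0,0,0]},
    {"gripper": 1,"linear": [0,0,-0.001],"delta_rot": [0,0,0]},
  ],
)

```text
clock: 14.8
position: [0.5866, 0.1969, 0.0667]
ee_rot: [0.0, 0.796, 0.606, -0.0]
contact_force: [2.0, -0.4, 4.0]
width: 0.0246
gripper_force: 35.4
```

Emit:
send_rows(
  increments=[
    {"gripper": 1,"linear": [0,0,-0.0005],"delta_rot": [0,0,0]},
    {"gripper": 1,"linear": [0,0,-0.001],"delta_rot": [0,0,0]},
    {"gripper": 1,"linear": [0,0,-0.001],"delta_rot": [0,0,0]},
  ],
)

```text
clock: 15.1
position: [0.5866, 0.197, 0.0657]
ee_rot: [0.0, 0.796, 0.606, 0.0]
contact_force: [2.5, -0.8, 4.2]
width: 0.0245
gripper_force: 35.4
```

Emit:
send_rows(
  increments=[
    {"gripper": 1,"linear": [0,0,-0.0005],"delta_rot": [0,0,0]},
    {"gripper": 1,"linear": [0,0,-0.001],"delta_rot": [0,0,0]},
    {"gripper": 1,"linear": [0,0,-0.001],"delta_rot": [0,0,0]},
  ],
)

```text
clock: 15.4
position: [0.5866, 0.197, 0.0647]
ee_rot: [0.0, 0.796, 0.606, 0.0]
contact_force: [2.3, -0.3, 5.2]
width: 0.0243
gripper_force: 35.4
```

Emit:
send_rows(
  increments=[
    {"gripper": 1,"linear": [0,0,-0.0005],"delta_rot": [0,0,0]},
    {"gripper": 1,"linear": [0,0,-0.0005],"delta_rot": [0,0,0]},
    {"gripper": 1,"linear": [0,0,-0.0005],"delta_rot": [0,0,0]},
  ],
)

```text
clock: 15.7
position: [0.5866, 0.197, 0.0646]
ee_rot: [0.0, 0.796, 0.606, 0.0]
contact_force: [0.9, -1.7, 6.8]
width: 0.0243
gripper_force: 35.6
```

Emit:
send_rows(
  increments=[
    {"gripper": 1,"linear": [0,0,-0.0004],"delta_rot": [0,0,0]},
    {"gripper": 1,"linear": [0,0,-0.0004],"delta_rot": [0,0,0]},
    {"gripper": 1,"linear": [0,0,-0.0004],"delta_rot": [0,0,0]},
  ],
)

```text
clock: 16.0
position: [0.5866, 0.197, 0.0646]
ee_rot: [0.0, 0.796, 0.606, 0.0]
contact_force: [1.8, -1.2, 8.7]
width: 0.0248
gripper_force: 35.9
```

Home: the tool stopped at z 0.0646 and the force is climbing steadily without motion. Releasing now.

Emit:
send_rows(
  increments=[
    {"gripper": 0.2,"linear": [0,0,0],"delta_rot": [0,0,0]},
    {"gripper": 0,"linear": [0,0,0],"delta_rot": [0,0,0]},
    {"gripper": -0.1,"linear": [0,0,0.001],"delta_rot": [0,0,0]},
    {"gripper": -0.1,"linear": [0,0,0.001],"delta_rot": [0,0,0]},
    {"gripper": -0.1,"linear": [0,0,0.001],"delta_rot": [0,0,0]},
  ],
)

```text
clock: 16.5
position: [0.5862, 0.197, 0.0645]
ee_rot: [-0.0, 0.796, 0.606, -0.0]
contact_force: [0.0, 1.1, 0.9]
width: 0.0469
gripper_force: 0.0
```

Emit:
send_rows(
  increments=[
    {"gripper": -0.1,"linear": [0,0,0.02],"delta_rot": [0,0,0]},
    {"gripper": -0.1,"linear": [0,0,0.05],"delta_rot": [0,0,0]},
    {"gripper": -0.1,"linear": [0,0,0.08],"delta_rot": [0,0,0]},
    {"gripper": -0.1,"linear": [0,0,0.11],"delta_rot": [0,0,0]},
    {"gripper": -0.1,"linear": [-0.01,-0.03,0.12],"delta_rot": [0,0,0]},
    {"gripper": -0.1,"linear": [-0.016,-0.06,0.12],"delta_rot": [0,0,0]},
    {"gripper": -0.1,"linear": [-0.016,-0.06,0.12],"delta_rot": [0,0,0]},
    {"gripper": -0.1,"linear": [-0.016,-0.06,0.12],"delta_rot": [0,0,0]},
  ],
)

```text
clock: 17.3
position: [0.5705, 0.1368, 0.185]
ee_rot: [-0.0, 0.796, 0.605, 0.0]
contact_force: [0.5, 0.6, 0.2]
width: 0.0464
gripper_force: 0.0
```

```bash
python3 - <<'E'
from h import *
im=grab('wrist','w6');print(im['state']['position'],im['state']['contact_force'])
c=im['pixels'][100:195,265:385]
g=cv2.cvtColor(im['pixels'],cv2.COLOR_BGR2GRAY).astype(float)
# stopper: bright near-white blob by pocket
x0,y0=265,100
m=(cv2.GaussianBlur(cv2.cvtColor(c,cv2.COLOR_BGR2GRAY),(0,0),1)>90).astype(np.uint8)
n,l,st,ce=cv2.connectedComponentsWithStats(m)
for i in range(1,n):
    if 100<st[i,4]<2500:
        u=ce[i]+[x0,y0];print(st[i],u.round(1))
P=[.5877-.00169,.1955+.00047]
for d in(.0,.041): print(proj(im,[*P,.062-.041+.077]),proj(im,[*P,.021+.065]))
cv2.imwrite('pics/w6c.png',np.clip(cv2.resize(c,None,fx=5,fy=5,interpolation=cv2.INTER_CUBIC)*1.6,0,255).astype(np.uint8))
E
```

```text
[0.57048479 0.13675969 0.18498238] [0.47032814 0.59807264 0.23842359]
[  0   0  38  38 923] [279.4 113.7]
[  34   37   34   38 1093] [315.8 154.7]
[  0  53  18  42 576] [272.5 171.8]
[316.71896427 157.32662447] [316.77250242 155.79431223]
[316.71896427 157.32662447] [316.77250242 155.79431223]
```

View pics/w6c.png

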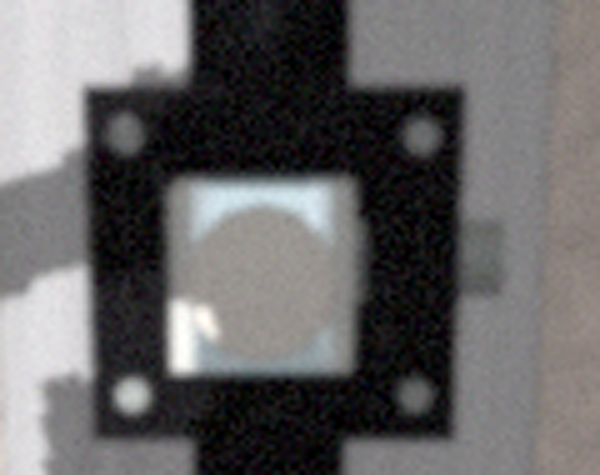

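The last crop shows the cell square in the pocket against the −x wall. Its frosted sides are at left and right, its clear faces point along the light path, and the measured blob centre (316,155) matches the seated prediction (317,156). I'm handing it in.

```bash
python3 -c "
from rig import sign_off
print(sign_off())"
```

```text
the job is handed in; nothing more can be done
None
```

The cell is in the photometer pocket, standing on the height pad about 40 mm below the mouth with its clear faces in the light path. I released it and handed the job in at about 17 s; sign-off returned no verdict.

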